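# Load packing plates into the press sled

### The arm

A 6-joint arm with a two-finger parallel gripper is mounted at the origin on the work surface. World frame = base frame: x ahead of the robot, y to its left, z up, the work surface at z = 0. Lengths are in m, angles in degrees, forces in N, time in s.
With the tool pointing down it reaches from about 0.275 to 0.975 m from the base axis. Payload 8.4 kg.
Tool frame: the origin (TCP) lies at the very end of the fingers, on their centre line; the grasp point (between the pads) lies 19 mm behind it; z points along the fingers, y is the direction in which the jaws open and shut (so a half turn about z gives the same grasp; the last joint's range is limited). The gripper opens to 92 mm and grips with 3 to 60 N. Pads are 20 mm wide; open, the fingers measure 128 mm over their backs; the gripper's body (75 mm by 189 mm) begins 69 mm behind the grasp point.
Start: joints at [-68.09, 20.225, 93.587, -0, 66.188, -0.138], TCP at [0.235, -0.579, 0.215] pointing down, gripper open.
Joint ranges: [-150.9, 150.9], [-52.94, 120.26], [3.33, 152.33], [-74.26, 254.26], [0, 154.13], [-172.89, 172.89]. Speed limits (degrees/s): [127.2, 127.2, 159.86, 180, 180, 180].

### API

Orientations are given as [roll, pitch, yaw] about the fixed x, y, z axes, in that order (R = Rz(yaw) Ry(pitch) Rx(roll)).
In Python, from bench import ctrl, jaws, solve_ik, imaging gives the robot as it stands. Calls block until the motion is done:
- ctrl.reach(position, orientation): joint-space move of the TCP to a pose.
- ctrl.movel(position, feed=0.15, rotation=None, f_stop=None): straight line of the TCP; rotation=None keeps the orientation; feed is the mean speed in m/s. With f_stop (N) it stops when the force on the tool has changed by that much, and returns True; else False.
- ctrl.move_joints(angles): joint-space move.
- jaws.move_gripper(opening): finger opening in m; the grip force is fixed at half the most; returns when the fingers have stopped.
- ctrl.wait(seconds).
- solve_ik(position, orientation): joint angles nearest the present ones, or None.
- ctrl.read_state(): the state.
- imaging.get_image(name): name is "side" or "top" or "wrist"; returns a dict with "pixels" (384x512x3 uint8, red, green, blue), "z_map" (384x512 float32, m along the optical axis (not along the pixel's ray), 0 where there is no reading), "mtx" (3x3 intrinsics, pixels), "view" (4x4, takes a point from world to camera coordinates); the wrist camera has in their place "T_tool_cam" (4x4, takes a point from camera to tool coordinates, whose origin is the TCP and whose axes are the flange's). Camera axes: x right, y down, z forward; pixel columns grow to the right and rows downward; lengths in m; the calibration is good to about 2 mm. A picture is of the moment at which its call begins: read the wrist's pose just before it.
A pose or a line that the arm cannot do raises ctrl.Unreachable and nothing moves.
- ctrl.hand_in(): hands the job in, once; it reports no verdict.
The state is a dict: "time": time; "qpos": joint angles; "joint_vel": joint speeds; "tau": joint torques, N m; "eef_pos": TCP position; "tcp_rot": TCP orientation; "force": force on the tool from outside, world axes, zero at the start; "wrist_torque": the same for the moment, N m; "width": finger opening in m.
Only numpy, scipy, OpenCV 4.12 (cv2) and the standard library are available. Lean on these libraries where they do the work, as an engineer would, in place of code of your own. Each camera call takes 0.05 s, during which the arm holds its last target.

### The job

Swing the keeper bar clear of the green loading sled, then lay every steel packing plate from the wooden storage block flat in the sled, one plate to a bay, centred and lengthwise in the bay. The plates lie flush in their pockets: press a plate down at its end over the thumb well so that its other end tips up, then take it by that end. When all plates are in, swing the keeper bar back over them until it snaps shut, and leave the other things on the bench where they are.

Things in the scene. Friction and masses are not known exactly. Their poses are not given: they have to be found in the camera images.
- block: Fixed wooden storage block, 112 (x) x 256 (y) x 40 mm high, may be turned; origin at the centre of its underside. Five pockets in its top, long in x, side by side at y = -100, -50, 0, 50, 100 mm, open from x = -42 to 39.5 mm. Each has a 10 mm deep shelf at its +x half (x -2 to 39.5, 32 mm wide) and a 34 mm deep thumb well at its -x half (x -42 to -2, 42 mm wide). Some are empty.
- pocket1 (a point): The pocket at the block's y = -100 mm: point level with the block's top where plates are pressed, over the well, 24 mm towards the block's -x from the plate's middle (pocket2 to 5 alike). Pressing a plate here (1 to 5 N) till the press point is 8 to 10 mm down turns it over the shelf's edge; beyond some 30 degrees it stays tipped.
- pocket2 (a point): As pocket1, at y = -50 mm. A tipped plate leans at 35 to 42 degrees, low end in the well against its end wall, underside on the shelf's edge; the top edge of its +x end then stands 17 to 24 mm above the block's top.
- pocket3 (a point): As pocket1, at y = 0 mm.
- pocket4 (a point): As pocket1, at y = 50 mm.
- pocket5 (a point): As pocket1, at y = 100 mm.
- plate1: Loose ground-steel packing plate, 76 (own x) x 30 (own y) x 10 mm (own z), 0.18 kg; origin at its centre. All plates are alike; absent ones read None. It starts flush in a pocket of the block, its long axis along the block's x.
- plate2: Loose ground-steel packing plate, 76 (own x) x 30 (own y) x 10 mm (own z), 0.18 kg; origin at its centre. All plates are alike; absent ones read None. It starts flush in a pocket of the block, its long axis along the block's x.
- plate3: Loose ground-steel packing plate, 76 (own x) x 30 (own y) x 10 mm (own z), 0.18 kg; origin at its centre. All plates are alike; absent ones read None. It starts flush in a pocket of the block, its long axis along the block's x.
- plate4: Loose ground-steel packing plate, 76 (own x) x 30 (own y) x 10 mm (own z), 0.18 kg; origin at its centre. All plates are alike; absent ones read None. It starts flush in a pocket of the block, its long axis along the block's x.
- plate5: Loose ground-steel packing plate, 76 (own x) x 30 (own y) x 10 mm (own z), 0.18 kg; origin at its centre. All plates are alike; absent ones read None. It starts flush in a pocket of the block, its long axis along the block's x.
- sled: Fixed green loading sled, 112 (x) x 318 (y) mm, may be turned; origin at the centre of its four bays, on the bench surface. Base 8 mm thick, its top is the bays' floor. Bays side by side along y, 60 mm apart, each 92 mm long in x (end fences 6 mm high over the floor), 56 mm wide (ribs 3 mm high). A plate belongs flat in a bay, long axis along x, either way round, either face up.
- bay1 (a point): Centre of the floor of the bay at the sled's y = -90 mm; axes as the sled's.
- bay2 (a point): Centre of the floor of the bay at the sled's y = -30 mm; axes as the sled's.
- bay3 (a point): Centre of the floor of the bay at the sled's y = 30 mm; axes as the sled's.
- bay4 (a point): Centre of the floor of the bay at the sled's y = 90 mm; axes as the sled's.
- keeper (a joint): Angle (rad) of the steel keeper bar about its upright hinge pin: 0 = shut, along the sled's +y across the middle of all bays; grows to 1.75 counter-clockwise from above, free end going to the sled's -x; clear of the bays from 1.3. Light friction, stays where left. In the last 0.07 rad it rides over a spring ball (3 to 7 N at the knob), then snaps into the detent at 0.
- keeper_knob (a point): Centre of the top of the black knob that stands upright on the keeper bar: 16 mm in diameter, 28 mm tall, top 63 mm above the bench, 120 mm from the hinge along the bar.
- keeper_hinge (a point): Point on the keeper's hinge axis, 31 mm above the bench. The bar is 18 mm wide and 302 mm long (290 mm beyond the hinge), underside 21 mm and top 31 mm above the bench: it passes 3 mm over loaded plates.
- mould: Bystander: dark wooden mould block 50 x 85 x 28 mm; origin at the centre of its underside.
- tin: Bystander: closed steel tin, 60 mm in diameter, 60 mm high; origin at the centre of its underside.
- spanner: Bystander: a spanner lying on the bench.
- packing: Bystander: light wooden packing piece 60 x 60 x 35 mm; origin at the centre of its underside.

How it is judged:
By the outcome, as a careful person would: the job done as asked, in the order asked, and still so for the second after the job is handed in, with the robot touching nothing.
Of plate1, plate2, plate3, plate4, plate5 only 3 to 4 are there at a start; the rules pass over those that are not, and their reading is None.
At some moment in a run one of plate1, plate2, plate3, plate4, plate5 may be knocked a few centimetres aside while the robot is not near it.
Once in a run the grip may slacken for a moment while it holds something.
It also fails if it takes over 210 s, if anything falls off the work surface, if the arm or the gripper's body presses on something with over 40 N, if the wrist force passes 120 N, or if a joint passes its speed limit or range.

## Working session

There is one attempt and no reset: what is moved stays moved. The work goes in short steps, each a Python script; the robot and the scene stay as the last script left them, time stands still between calls to the robot, and variables do not carry over. Pictures are saved under pics/ and viewed, and the job is handed in when it is done.

```bash
ls -la; mkdir -p pics
python3 - <<'E'
from bench import ctrl,jaws,imaging
import cv2,numpy as np
s=ctrl.read_state();print({k:np.round(v,3) for k,v in s.items()})
for n in("top","side","wrist"):
    im=imaging.get_image(n)
    cv2.imwrite(f"pics/a_{n}.png",im["pixels"][:,:,::-1])
    np.savez(f"a_{n}.npz",**im)
    print(n,np.round(im["mtx"],1).tolist(),np.round(im.get("view",im.get("T_tool_cam")),3).tolist())
E
```

```text
total 12
drwxr-xr-x  3 agent agent 4096 Dec  7 06:55 .
drwxr-xr-x 23 root  root  4096 Dec  7 06:55 ..
drwxr-xr-x  2 agent agent 4096 Dec  7 06:55 pics
{'time': np.float64(0.0), 'qpos': array([-6.8092e+01,  2.0262e+01,  9.3629e+01,  1.0000e-03,  6.6188e+01,
       -1.3700e-01]), 'joint_vel': array([ 0.06 , -0.038,  0.049, -0.032,  0.046,  0.068]), 'tau': array([-1.0000e-03, -5.9384e+01, -3.3423e+01,  7.0000e-02,  2.3000e-02,
       -0.0000e+00]), 'eef_pos': array([ 0.234, -0.579,  0.214]), 'tcp_rot': array([-1.7992e+02, -1.0000e-03,  2.2045e+01]), 'force': array([-0.479,  0.29 ,  0.154]), 'wrist_torque': array([ 0.07 , -0.005, -0.054]), 'width': np.float64(0.092)}
top [[481.8, 0.0, 252.2], [0.0, 481.8, 189.1], [0.0, 0.0, 1.0]] [[-0.029, -1.0, -0.009, 0.11], [-0.998, 0.029, -0.047, 0.53], [0.047, 0.007, -0.999, 1.407], [0.0, 0.0, 0.0, 1.0]]
side [[365.2, 0.0, 255.8], [0.0, 365.2, 190.3], [0.0, 0.0, 1.0]] [[-0.879, -0.476, -0.0, 0.51], [-0.313, 0.578, -0.754, 0.156], [0.359, -0.662, -0.657, 1.098], [0.0, 0.0, 0.0, 1.0]]
wrist [[273.9, 0.0, 257.6], [0.0, 273.9, 189.4], [0.0, 0.0, 1.0]] [[0.001, -0.96, -0.279, 0.079], [1.0, 0.001, -0.0, -0.001], [0.001, -0.279, 0.96, -0.169], [0.0, 0.0, 0.0, 1.0]]
```

View pics/a_top.png

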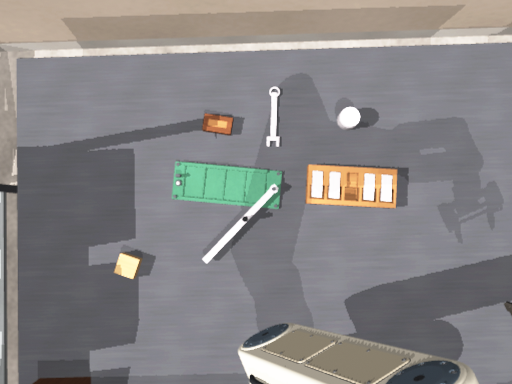

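View pics/a_side.png

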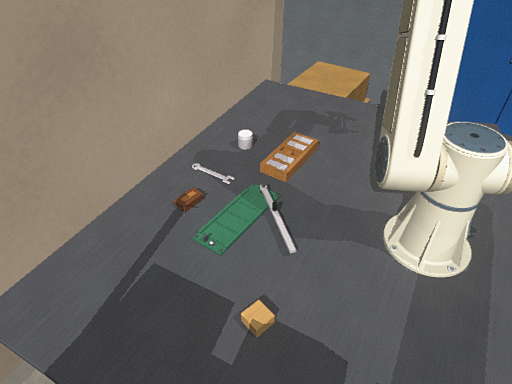

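View pics/a_wrist.png

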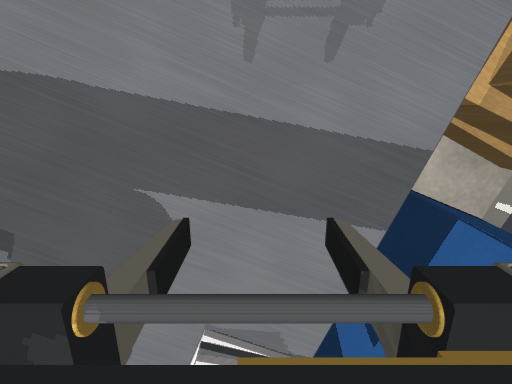

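The top view shows the sled at about (228,185), with the hinge at (275,188) and the bar half open, its free end at (206,261). The block is at about (352,187), with 4 plates at columns 317, 334, 370 and 387 and the middle pocket empty. Next come helpers and rough poses.

```bash
cat > h.py <<'E'
import numpy as np,cv2
from scipy.spatial.transform import Rotation as R
from bench import ctrl,jaws,solve_ik,imaging
def snap(n,name=None):
    s=ctrl.read_state(); im=imaging.get_image(n)
    if "view" in im: im["T"]=np.linalg.inv(im["view"])
    else:
        T=np.eye(4);T[:3,:3]=R.from_euler('xyz',s["tcp_rot"],degrees=True).as_matrix();T[:3,3]=s["eef_pos"]
        im["T"]=T@im["T_tool_cam"]
    if name: cv2.imwrite(f"pics/{name}.png",im["pixels"][:,:,::-1])
    return im
def ray(im,uv):
    uv=np.atleast_2d(uv).astype(float)
    d=np.c_[uv,np.ones(len(uv))]@np.linalg.inv(im["mtx"]).T
    return im["T"][:3,3],d@im["T"][:3,:3].T
def onplane(im,uv,z):
    o,d=ray(im,uv); return o+d*((z-o[2])/d[:,2:3])
def proj(im,P):
    V=np.linalg.inv(im["T"]);p=np.atleast_2d(P)@V[:3,:3].T+V[:3,3];p=p@im["mtx"].T;return p[:,:2]/p[:,2:]
def depthpts(im):
    v,u=np.mgrid[0:384,0:512];z=im["z_map"]
    d=np.c_[u.ravel(),v.ravel(),np.ones(u.size)]@np.linalg.inv(im["mtx"]).T*z.reshape(-1,1)
    return (d@im["T"][:3,:3].T+im["T"][:3,3]).reshape(384,512,3)
def tri(views):  # list of (im,uv)
    A=np.zeros((3,3));b=np.zeros(3)
    for im,uv in views:
        o,d=ray(im,uv);d=d[0]/np.linalg.norm(d[0]);M=np.eye(3)-np.outer(d,d);A+=M;b+=M@o
    return np.linalg.solve(A,b)
def hsv(im): return cv2.cvtColor(im["pixels"],cv2.COLOR_RGB2HSV)
E
python3 - <<'E'
from h import *
im=snap("top")
H=hsv(im);P=depthpts(im)
big=cv2.resize(im["pixels"][150:275,165:405],None,fx=3.3,fy=3.3,interpolation=cv2.INTER_CUBIC)
cv2.imwrite("pics/b_top.png",big[:,:,::-1])
for n,lo,hi,z in(("block",(8,120,60),(22,255,255),.04),("sled",(60,80,30),(95,255,255),.01)):
    m=cv2.inRange(H,lo,hi);m=cv2.morphologyEx(m,cv2.MORPH_OPEN,np.ones((2,2)))
    cs,_=cv2.findContours(m,cv2.RETR_EXTERNAL,cv2.CHAIN_APPROX_NONE)
    for c in cs:
        if cv2.contourArea(c)<100: continue
        r=cv2.boundingRect(c);w=onplane(im,c[:,0],z)[:,:2]
        print(n,cv2.contourArea(c),r,[np.round(x,3) for x in cv2.minAreaRect(w.astype(np.float32))])
for u,v in[(275,188),(206,261),(245,219),(240,187),(352,187),(350,176),(350,195),(317,183),(312,168),(218,124),(274,115),(349,117),(128,265)]:
    print((u,v),np.round(P[v,u],3))
E
```

```text
block 2535.0 (307, 166, 91, 43) [array([ 0.53 , -0.194]), array([0.258, 0.113]), np.float64(85.197)]
block 445.0 (204, 115, 30, 21) [array([0.722, 0.188]), array([0.083, 0.05 ]), np.float64(79.439)]
sled 128.5 (264, 191, 17, 18) [array([0.492, 0.03 ]), array([0.029, 0.069]), np.float64(43.298)]
sled 3438.0 (173, 163, 110, 44) [array([0.546, 0.167]), array([0.317, 0.113]), np.float64(82.902)]
(275, 188) [0.532 0.029 0.045]
(206, 261) [0.328 0.234 0.035]
(245, 219) [0.446 0.118 0.056]
(240, 187) [0.54  0.131 0.009]
(352, 187) [ 0.529 -0.196  0.028]
(350, 176) [ 0.562 -0.191  0.027]
(350, 195) [ 0.507 -0.193  0.006]
(317, 183) [ 0.544 -0.094  0.037]
(312, 168) [ 0.587 -0.08   0.042]
(218, 124) [0.726 0.189 0.031]
(274, 115) [0.751 0.024 0.01 ]
(349, 117) [ 0.729 -0.189  0.058]
(128, 265) [0.323 0.459 0.037]
```

View pics/b_top.png

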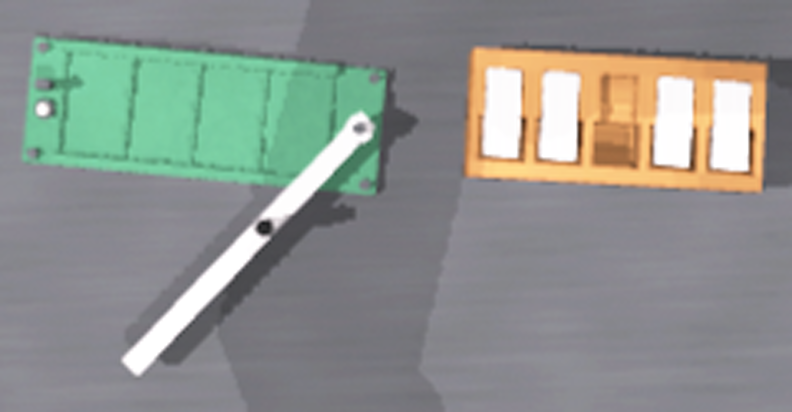

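The well lies to world -x, so the block's yaw is about -5° and the sled's about -7°. Closer wrist views next.

```bash
python3 - <<'E'
from h import *
import pickle
D=[]
for i,(p) in enumerate([(0.44,-0.16,.22),(0.42,-0.24,.2),(0.44,0.16,.22),(0.43,0.08,.2)]):
    ctrl.reach(list(p),[180,0,0]); im=snap("wrist",f"c{i}");D.append(im)
pickle.dump(D,open("c.pkl","wb"));print(ctrl.read_state()["time"],ctrl.read_state()["qpos"])
E
python3 -c "
import cv2,numpy as np
a=[cv2.imread(f'pics/c{i}.png') for i in (0,2)]
cv2.imwrite('pics/c_both.png',cv2.resize(np.vstack(a),None,fx=.78,fy=.78))"
```

```text
4.45 [1.02414202e+01 4.14957438e+00 1.16309637e+02 1.61895822e-02
 5.95021716e+01 1.00369777e+02]
```

View pics/c0.png

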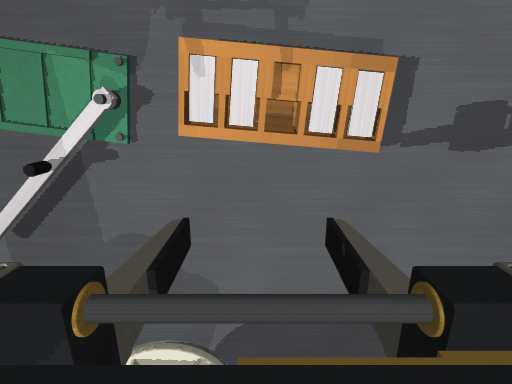

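View pics/c2.png

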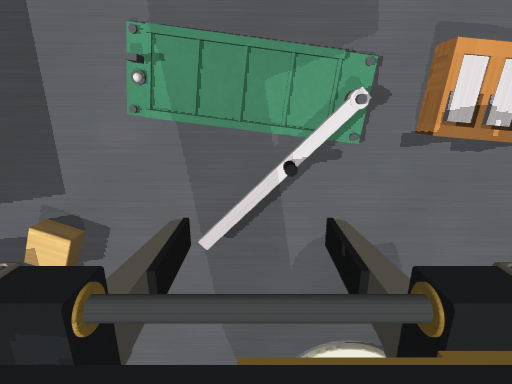

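View pics/c3.png

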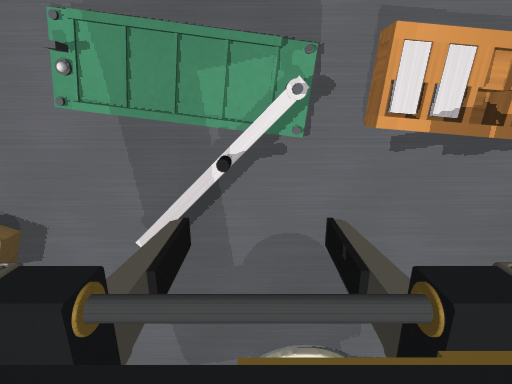

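In c0 the block's corners are at (179,38), (397,57), (380,152) and (179,136), with four white plates. In c2 the knob is at (290,168), the hinge disc at (361,99) and the sled's rim bolts at its corners. I'll triangulate these.

```bash
python3 - <<'E'
from h import *
import pickle
D=pickle.load(open("c.pkl","rb"))
def contours(m,amin):
    cs,_=cv2.findContours(m,cv2.RETR_EXTERNAL,cv2.CHAIN_APPROX_NONE);return [c for c in cs if cv2.contourArea(c)>amin]
# plates: low saturation, bright, in block region
pl={}
for i in(0,1):
    im=D[i];H=hsv(im);o=cv2.inRange(H,(8,110,60),(22,255,255))
    big=max(contours(cv2.morphologyEx(o,cv2.MORPH_CLOSE,np.ones((5,5))),500),key=cv2.contourArea)
    hull=np.zeros(o.shape,np.uint8);cv2.fillPoly(hull,[cv2.convexHull(big)],255)
    m=cv2.inRange(H,(0,0,130),(180,60,255))&hull
    rs=[]
    for c in contours(m,300):
        w=onplane(im,c[:,0],.04)[:,:2].astype(np.float32)
        M=cv2.moments(c);rs.append((M['m10']/M['m00'],M['m01']/M['m00']))
        r=cv2.minAreaRect(w);print(i,np.round(rs[-1],1),np.round(r[0],4),np.round(r[1],4),round(r[2],1),'depth z',np.round(np.median(depthpts(im)[int(rs[-1][1])-10:int(rs[-1][1])+10,int(rs[-1][0])-4:int(rs[-1][0])+4,2]),4))
    pl[i]=sorted(rs)
    w=onplane(im,big[:,0],.04)[:,:2].astype(np.float32);r=cv2.minAreaRect(w);print('block',i,np.round(r[0],4),np.round(r[1],4),round(r[2],1))
for a,b in zip(pl[0],pl[1]): print('tri',np.round(tri([(D[0],a),(D[1],b)]),4))
# knob, sled
for i in(2,3):
    im=D[i];H=hsv(im)
    g=cv2.inRange(H,(60,80,30),(95,255,255));g=cv2.morphologyEx(g,cv2.MORPH_CLOSE,np.ones((3,3)))
    c=max(contours(g,500),key=cv2.contourArea);w=onplane(im,c[:,0],.012)[:,:2].astype(np.float32)
    r=cv2.minAreaRect(w);print('sled',i,np.round(r[0],4),np.round(r[1],4),round(r[2],2),np.round(cv2.boxPoints(r),3).tolist())
    u,v=(290,168) if i==2 else (224,163)
    k=cv2.inRange(H,(0,0,0),(180,255,40))[v-14:v+15,u-16:u+17];n,l,st,ce=cv2.connectedComponentsWithStats(k);j=1+np.argmax(st[1:,4]);print('knob',st[j],ce[j]+[u-16,v-14], 'depth',np.round(depthpts(im)[v,u],4))
    d=depthpts(im); print('floor z',np.round(np.median(d[60:90,210:235,2]),4))
E
python3 - <<'E'
import cv2,numpy as np
a=cv2.imread('pics/c2.png')[10:250,120:390];b=cv2.imread('pics/c3.png')[0:250,40:330]
cv2.imwrite('pics/c2z.png',cv2.resize(a,None,fx=2.2,fy=2.2,interpolation=cv2.INTER_CUBIC))
cv2.imwrite('pics/c3z.png',cv2.resize(b,None,fx=2.2,fy=2.2,interpolation=cv2.INTER_CUBIC))
E
```

```text
0 [364.8 103.6] [ 0.525  -0.2898] [0.0314 0.0755] 85.1 depth z 0.0389
0 [324.7  99.1] [ 0.5298 -0.2406] [0.0307 0.0754] 84.7 depth z 0.0392
0 [242.8  91.9] [ 0.538  -0.1418] [0.0297 0.0754] 85.0 depth z 0.0392
0 [201.3  88.1] [ 0.5423 -0.0921] [0.0297 0.0754] 85.7 depth z 0.0392
block 0 [ 0.5332 -0.1915] [0.2552 0.1117] 85.2
1 [302.6  83.3] [ 0.5249 -0.2907] [0.0302 0.0754] 85.2 depth z 0.0392
1 [258.7  78.8] [ 0.5296 -0.2414] [0.0297 0.0755] 84.6 depth z 0.0391
1 [169.1  71.2] [ 0.5378 -0.1416] [0.0292 0.0756] 85.5 depth z 0.0393
1 [123.9  66.9] [ 0.5421 -0.0923] [0.0298 0.0755] 85.5 depth z 0.0393
block 1 [ 0.5331 -0.1917] [0.2553 0.1117] 85.2
tri [ 0.544  -0.092   0.0391]
tri [ 0.5395 -0.1419  0.0393]
tri [ 0.5315 -0.2415  0.0377]
tri [ 0.5265 -0.2912  0.0376]
sled 2 [0.5494 0.1718] [0.3139 0.1123] 82.97 [[0.4740000069141388, 0.023000000044703484], [0.5860000252723694, 0.008999999612569809], [0.6240000128746033, 0.32100000977516174], [0.5130000114440918, 0.33399999141693115]]
knob [ 10   7  13  15 135] [290.2962963 167.6962963] depth [0.451  0.1209 0.062 ]
floor z 0.0072
sled 3 [0.5491 0.1707] [0.3137 0.1124] 82.97 [[0.4740000069141388, 0.02199999988079071], [0.5860000252723694, 0.00800000037997961], [0.6240000128746033, 0.3199999928474426], [0.5130000114440918, 0.3330000042915344]]
knob [  9   7  14  16 162] [223.92592593 163.14814815] depth [0.4507 0.1176 0.0615]
floor z 0.0073
```

View pics/c2z.png

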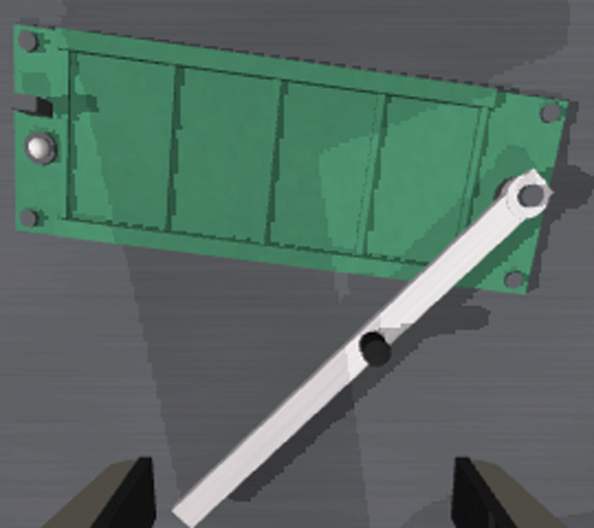

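View pics/c3z.png

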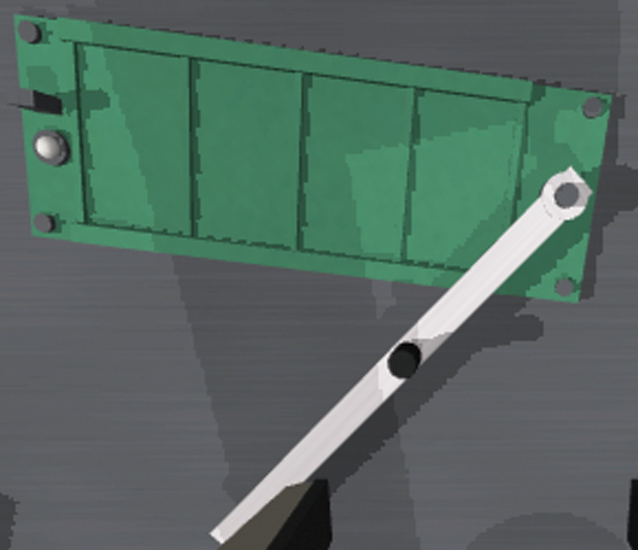

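Run:
```python
from h import *
import pickle
D=pickle.load(open("c.pkl","rb"))
h=tri([(D[2],(120+531/2.2,10+195/2.2)),(D[3],(40+566/2.2,194/2.2))]);print('hinge',h)
# knob: top face centre, from dark depth points high
for i,(u,v) in((2,(290,168)),(3,(224,163))):
    d=depthpts(D[i])[v-16:v+17,u-16:u+17].reshape(-1,3);t=d[(d[:,2]>.056)];print('knob',len(t),t.mean(0),t.min(0),t.max(0))
T=np.array([[70,52],[177,66],[280,80],[383,95],[488,107]])/2.2+[120,10]
B=np.array([[66,218],[170,232],[268,244],[360,257]])/2.2+[120,10]
T3=np.array([[78,42],[191,57],[303,73],[414,90],[526,103]])/2.2+[40,0]
B3=np.array([[86,223],[193,237],[300,249],[405,262]])/2.2+[40,0]
for im,t,b in((D[2],T,B),(D[3],T3,B3)):
    print(np.round(onplane(im,t,.011)[:,:2],4).tolist());print(np.round(onplane(im,b,.011)[:,:2],4).tolist())
```

```text
hinge [0.53213598 0.03410222 0.03814175]
knob 140 [0.45126271 0.12147875 0.07333565] [0.44071025 0.11215165 0.05610743] [0.5188236  0.16027695 0.38929314]
knob 158 [0.45024122 0.1182506  0.06941319] [0.44129747 0.07897651 0.0560209 ] [0.50874683 0.12696615 0.36908641]
[[0.6091, 0.2911], [0.6021, 0.2315], [0.595, 0.1734], [0.5873, 0.1147], [0.5811, 0.0542]]
[[0.5197, 0.3031], [0.5116, 0.2409], [0.5046, 0.1816], [0.4969, 0.1253]]
[[0.6097, 0.2891], [0.6025, 0.2308], [0.5948, 0.1723], [0.5866, 0.1137], [0.5801, 0.0537]]
[[0.5193, 0.3016], [0.5116, 0.242], [0.5048, 0.1816], [0.4975, 0.1217]]
```

Measured: sled origin ≈ (0.5495, 0.1765), yaw −7°. Hinge (0.532, 0.034), knob (0.4507, 0.1197), so the keeper is at about 0.88 rad. I'll swing it with the open jaws straddling the knob.

```bash
cat > scene.py <<'E'
import numpy as np
HINGE=np.array([.532,.0341]);SLED=np.array([.5495,.1768]);SYAW=np.radians(-7.0)
BLOCK=np.array([.5334,-.1915]);BYAW=np.radians(-4.9)
def kn(a,r=.12):  # knob xy at keeper angle a
    t=SYAW+np.pi/2+a; return HINGE+r*np.array([np.cos(t),np.sin(t)])
def rot(y): return np.array([[np.cos(y),-np.sin(y)],[np.sin(y),np.cos(y)]])
def blk(x,y): return BLOCK+rot(BYAW)@[x,y]
def sld(x,y): return SLED+rot(SYAW)@[x,y]
E
python3 - <<'E'
from h import *; from scene import *
jaws.move_gripper(.05)
o=[180,0,-26]
ctrl.reach([.4507,.1197,.12],o)
ctrl.movel([.4507,.1197,.041],feed=.08,f_stop=8)
for a in np.arange(.95,1.78,.1).tolist()+[1.78]:
    r=ctrl.movel([*kn(a,.118),.041],feed=.06,f_stop=15)
    if r: print("stop",a);break
print(ctrl.read_state()["force"],ctrl.read_state()["eef_pos"],ctrl.read_state()["time"])
e=ctrl.read_state()["eef_pos"];ctrl.movel([e[0],e[1],.14],feed=.15)
ctrl.reach([.42,-.16,.2],[180,0,0]);snap("top","d_top");snap("wrist","d_w");print(ctrl.read_state()["time"])
im=cv2.imread("pics/d_top.png")[140:300,160:420];cv2.imwrite("pics/d_topz.png",cv2.resize(im,None,fx=3,fy=3))
w=cv2.imread("pics/d_w.png")[210:310,100:400];cv2.imwrite("pics/d_fing.png",cv2.resize(w,None,fx=2.5,fy=2.5))
E
```

```text
[-0.07580994 -0.00136765 -0.39392114] [0.41446135 0.02372554 0.04100028] 10.25
12.0083
```

View pics/d_topz.png

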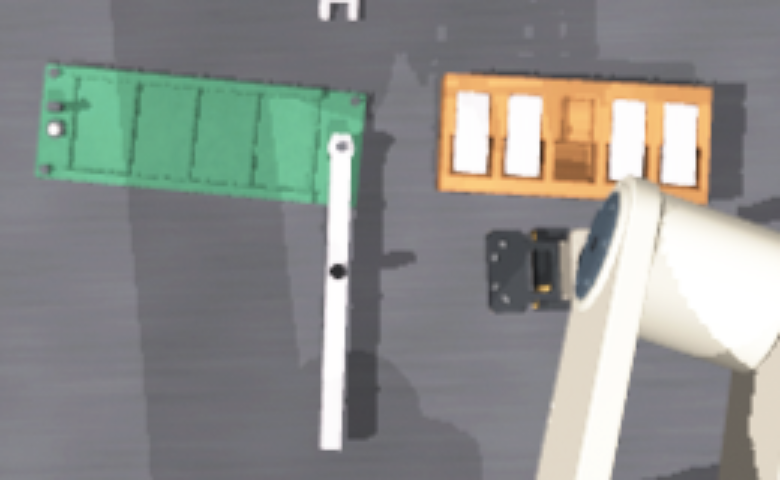

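View pics/d_w.png

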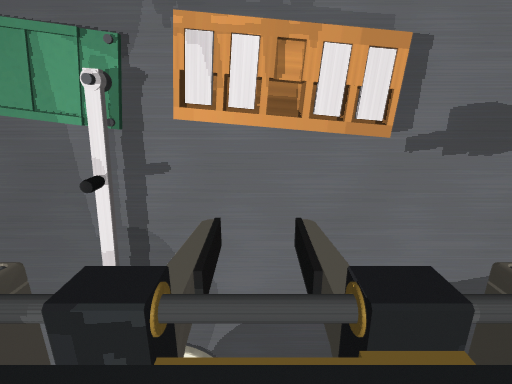

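The keeper is now about 1.66 rad open and clear of the bays: in d_topz the bar runs from (342,146) to (332,450). Next I press pocket 5's plate.

```bash
cat > press.py <<'E'
from h import *; from scene import *
import sys
PY={1:-.1,2:-.05,4:.05,5:.1}
def press(k,depth=.009):
    s=lambda:ctrl.read_state()
    jaws.move_gripper(0.0)
    p=blk(-.025,PY[k]);o=[180,0,np.degrees(BYAW)]
    ctrl.reach([*p,.08],o)
    ctrl.movel([*p,.048],feed=.08)
    f0=s()["force"][2]
    r=ctrl.movel([*p,.034],feed=.02,f_stop=2.5);zc=s()["eef_pos"][2];print("contact",r,round(zc,4))
    for d in np.arange(.002,depth+.0005,.001):
        r=ctrl.movel([*p,.0395-d],feed=.02,f_stop=12)
        if .0395-d<zc: print(round(d,4),r,np.round(s()["force"],1),round(s()["eef_pos"][2],4))
        if r: break
    ctrl.movel([*p,.09],feed=.1)
def look(tag,k):
    jaws.move_gripper(.06)
    ims=[]
    for j,(dx,dy) in enumerate([(-.10,.03),(-.10,-.04)]):
        p=blk(dx,PY[k]+dy);ctrl.reach([*p,.16],[180,0,np.degrees(BYAW)]);ims.append(snap("wrist",f"{tag}{j}"))
    return ims
E
python3 - <<'E'
from press import *; import pickle
press(5)
pickle.dump(look("e",5),open("e.pkl","wb"));print(ctrl.read_state()["time"])
E
```

```text
contact False 0.034
0.006 False [-0.1 -0.5 -0. ] 0.0334
0.007 False [-0.2 -0.1  2.1] 0.0326
0.008 False [-1.3  0.9  8.2] 0.032
0.009 False [-3.2  0.6 17.3] 0.0317
19.7333
```

View pics/e0.png

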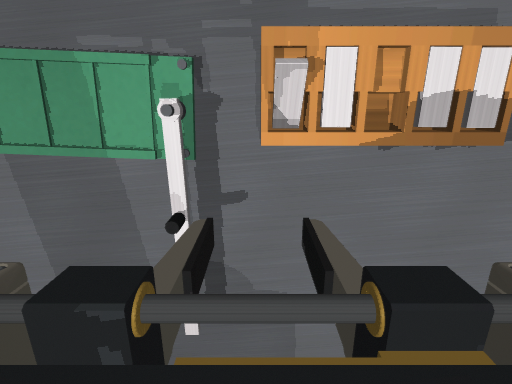

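In e0 pocket 5's plate is tipped: its raised end face shows at (290,60) and its top face is shaded at (290,97). Next is its tilt, from the plane and edges seen in the two views.

```bash
cat >> press.py <<'E'
def measure(ims,k):
    """tipped plate pose: tilt + top edge of the raised end, in block frame (x,y from block centre, z world)"""
    out=[]
    for im in ims:
        P=depthpts(im).reshape(-1,3);q=(P[:,:2]-BLOCK)@rot(BYAW);q=np.c_[q,P[:,2]]
        m=(abs(q[:,1]-PY[k])<.0125)&(abs(q[:,0])<.055)
        H=hsv(im).reshape(-1,3);m&=(H[:,1]<60)&(H[:,2]>70)
        q=q[m];hi=q[q[:,2]>.042]
        if len(hi)<20: print("not tipped? n",len(hi),'zmax',q[:,2].max() if len(q) else None);out.append(None);continue
        A=np.c_[q[:,0],np.ones(len(q))];w=np.ones(len(q),bool)
        # steep face (end) vs top: robust line fit on z(x)
        x,z=q[:,0],q[:,2]
        i=np.argmax(z);xt,zt=np.median(np.sort(x[z>z.max()-.0025])),z.max()
        w=x<xt-.004
        for _ in range(5):
            c=np.polyfit(x[w],z[w],1);w=(abs(z-np.polyval(c,x))<.003)&(x<xt-.003)
        a=np.arctan(c[0]);out.append((np.degrees(a),c,xt,zt,q[:,1].min(),q[:,1].max(),w.sum(),x[w].min()));print('tilt %.1f top edge x %.4f z %.4f n %d xlow %.4f zlow %.4f'%(np.degrees(a),xt,zt,w.sum(),x[w].min(),np.polyval(c,x[w].min())))
        mm=m.copy();
    return out
E
python3 - <<'E'
from press import *; import pickle
ims=pickle.load(open("e.pkl","rb"));measure(ims,5)
for im in ims:
    print(np.round(proj(im,[[*blk(0.03,.1),.06]]),1))
a=[cv2.resize(im["pixels"][20:160,200:420][:,:,::-1],None,fx=3.5,fy=3.5) for im in ims]
cv2.imwrite("pics/e_z0.png",a[0]);cv2.imwrite("pics/e_z1.png",cv2.resize(ims[1]["pixels"][10:160,100:340][:,:,::-1],None,fx=3.3,fy=3.3))
E
```

```text
tilt 36.7 top edge x 0.0197 z 0.0602 n 1466 xlow -0.0391 zlow 0.0140
tilt 36.6 top edge x 0.0202 z 0.0599 n 1516 xlow -0.0399 zlow 0.0135
[[292.3  51.1]]
[[212.   49.6]]
```

View pics/e_z0.png

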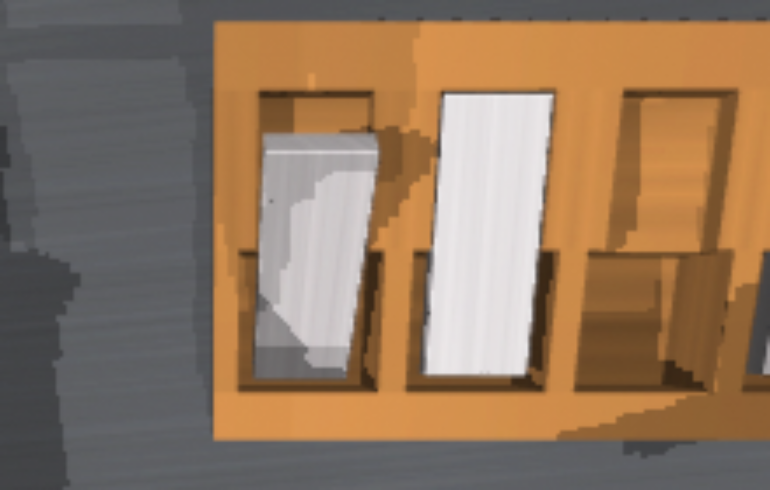

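View pics/e_z1.png

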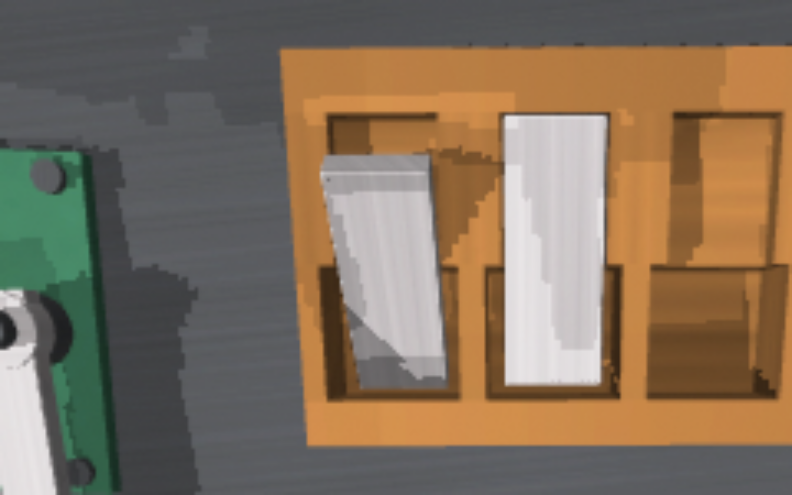

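Tilt is 36.7°, with the raised top edge 20 mm above the block. I'll grasp nearly perpendicular to the plate (pitch −30°), lift it clear of the well, then carry it and look.

```bash
cat > pick.py <<'E'
from press import *
import pickle
G=30.
def grasp(k,tilt,xt,zt,y=None,a=.027,n=-.001):
    y=PY[k] if y is None else y
    t=np.radians(tilt);A=np.array([np.cos(t),np.sin(t)]);N=np.array([-np.sin(t),np.cos(t)])
    c=np.array([xt,zt])-.038*A-.005*N
    tcp=c+a*A+n*N
    o=[180,-G,np.degrees(BYAW)];g=np.radians(G);back=np.array([-np.sin(g),np.cos(g)])
    W=lambda q:[*blk(q[0],y),q[1]]
    print("tcp",np.round(W(tcp),4))
    jaws.move_gripper(.05)
    ctrl.reach(W(tcp+.06*back),o)
    r=ctrl.movel(W(tcp),feed=.08,f_stop=8)
    s=ctrl.read_state();print("reached",r,np.round(s["eef_pos"],4))
    jaws.move_gripper(.0)
    s=ctrl.read_state();print("width",round(s["width"],4),np.round(s["force"],1))
    # plate pose -> T_tool_plate
    Rp=R.from_euler('xyz',[0,-tilt,np.degrees(BYAW)],degrees=True).as_matrix()
    Tp=np.eye(4);Tp[:3,:3]=Rp;Tp[:3,3]=W(c)
    Tt=np.eye(4);Tt[:3,:3]=R.from_euler('xyz',s["tcp_rot"],degrees=True).as_matrix();Tt[:3,3]=s["eef_pos"]
    np.save("TTP.npy",np.linalg.inv(Tt)@Tp)
    e=s["eef_pos"];d=rot(BYAW)@[.5,0]
    ctrl.movel([e[0]+.03*d[0],e[1]+.03*d[1],e[2]+.03*.87],feed=.06)
    e=ctrl.read_state()["eef_pos"];ctrl.movel([e[0],e[1],.15],feed=.15)
    print("width",round(ctrl.read_state()["width"],4),np.round(ctrl.read_state()["force"],1))
def target(by,h):  # tool pose for plate flat at bay y=by, underside h above bench
    T=np.eye(4);T[:3,:3]=R.from_euler('z',SYAW).as_matrix();T[:3,3]=[*sld(0,by),h+.005]
    M=T@np.linalg.inv(np.load("TTP.npy"));return M[:3,3].tolist(),R.from_matrix(M[:3,:3]).as_euler('xyz',degrees=True).tolist()
E
python3 - <<'E'
from pick import *
grasp(5,36.7,.0199,.0600)
p,o=target(-.09,.10);print(np.round(p,3),np.round(o,1))
ctrl.reach(p,o);snap("wrist","f_w");snap("side","f_s");print(ctrl.read_state()["time"],ctrl.read_state()["width"])
E
```

```text
tcp [ 0.5566 -0.0931  0.0486]
reached False [ 0.5567 -0.0932  0.0488]
width 0.0294 [ 0.5  0.9 -0.4]
width 0.0291 [ 0.   0.1 -2.8]
[0.565 0.084 0.104] [-180.     6.7   -7. ]
26.4167 0.029360712642518896
```

View pics/f_w.png

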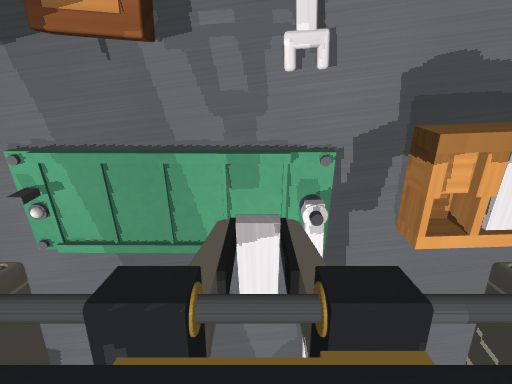

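View pics/f_s.png

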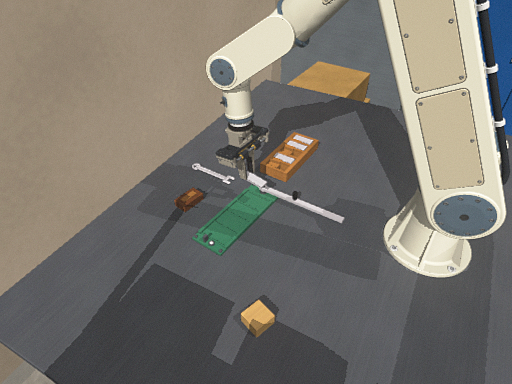

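In f_w the plate is held squarely between the fingers, its near end at (258,218), and the block's pocket 5 is empty. I check the in-hand tilt from depth, then lower into bay 1.

```bash
cat >> pick.py <<'E'
def inhand(by):
    im=snap("wrist");P=depthpts(im);H=hsv(im)
    q=P[215:300,225:295].reshape(-1,3);h=H[215:300,225:295].reshape(-1,3)
    q=q[(h[:,1]<60)&(h[:,2]>90)&(q[:,2]>.03)]
    l=(q[:,:2]-sld(0,by))@rot(SYAW);z=q[:,2]
    w=np.ones(len(z),bool)
    for _ in range(6):
        A=np.c_[l,np.ones(len(z))];c=np.linalg.lstsq(A[w],z[w],rcond=None)[0];w=abs(A@c-z)<.0025
    print("in-hand slope x %.1f y %.1f deg, z at centre %.4f n %d; x %.4f..%.4f y %.4f..%.4f"%(*np.degrees(np.arctan(c[:2])),c[2],w.sum(),l[w,0].min(),l[w,0].max(),l[w,1].min(),l[w,1].max()))
    return c
def place(by,dp=0.):
    p,o=target(by,.10);o[1]+=dp
    p2,_=target(by,.014);p3,_=target(by,.004)
    ctrl.movel(p2,feed=.1,rotation=o)
    r=ctrl.movel(p3,feed=.015,f_stop=3)
    s=ctrl.read_state();print("down",r,"underside est",round(s["eef_pos"][2]-p3[2]+.004,4),np.round(s["force"],1),'w',round(s["width"],4))
    jaws.move_gripper(.038)
    e=s["eef_pos"];ctrl.movel([e[0],e[1],e[2]+.03],feed=.06);ctrl.movel([e[0],e[1],.16],feed=.15)
E
python3 - <<'E'
from pick import *
inhand(-.09)
place(-.09)
ctrl.reach([.42,.10,.2],[180,0,-7]);snap("wrist","g_w");print(ctrl.read_state()["time"])
E
```

```text
in-hand slope x 8.4 y -0.9 deg, z at centre 0.1031 n 3073; x -0.0335..0.0367 y -0.0160..0.0143
down True underside est 0.0099 [ 0.9 -1.3  1.9] w 0.0291
30.5167
```

View pics/g_w.png

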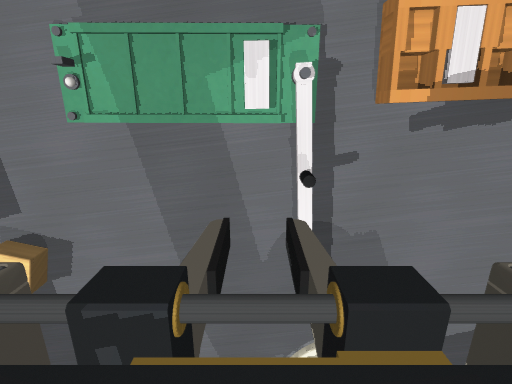

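Plate 1 lies in bay 1, with its top face at (257,75). Measuring how well it's centred.

```bash
cat >> pick.py <<'E'
def sledcheck(name=None,pos=(.42,.15)):
    ctrl.reach([*pos,.2],[180,0,-7]);im=snap("wrist",name);H=hsv(im)
    quad=[[*sld(x,y),.014] for x,y in((-.05,-.122),(.05,-.122),(.05,.122),(-.05,.122))]
    hull=np.zeros(H.shape[:2],np.uint8);cv2.fillPoly(hull,[np.round(proj(im,quad)).astype(np.int32)],255)
    m=cv2.inRange(H,(0,0,110),(180,60,255))&hull
    m=cv2.morphologyEx(m,cv2.MORPH_OPEN,np.ones((3,3)));D=depthpts(im)
    cs,_=cv2.findContours(m,cv2.RETR_EXTERNAL,cv2.CHAIN_APPROX_NONE)
    for c in cs:
        if cv2.contourArea(c)<200: continue
        w=(onplane(im,c[:,0],.018)[:,:2]-SLED)@rot(SYAW);r=cv2.minAreaRect(w.astype(np.float32))
        k=np.zeros_like(m);cv2.drawContours(k,[c],-1,255,-1);k=cv2.erode(k,np.ones((3,3)))>0
        q=D[k];l=(q[:,:2]-SLED)@rot(SYAW);cf=np.linalg.lstsq(np.c_[l,np.ones(len(l))],q[:,2],rcond=None)[0]
        print("plate in sled frame c",np.round(r[0],4),"size",np.round(r[1],4),"ang",round(r[2],1),"z med",round(np.median(q[:,2]),4),"slopes deg",np.round(np.degrees(cf[:2]),1))
    # sled green bay check
    return im
def fix_hand(s):  # plate in hand found sloping by s deg (low at -x) in the 'flat' pose: rotate model about the tcp
    T=np.load("TTP.npy");Rr=np.eye(4);Rr[:3,:3]=R.from_euler('y',s,degrees=True).as_matrix()  # tool y is world -y: + about tool y = - about world y
    np.save("TTP.npy",Rr@T)
E
python3 - <<'E'
from pick import *
sledcheck("g2")
s=ctrl.read_state();print(s["time"])
E
```

```text
plate in sled frame c [-0.0002 -0.0887] size [0.0753 0.0313] ang 0.4 z med 0.0171 slopes deg [-6.9 44.9]
30.8833
```

View pics/g2.png

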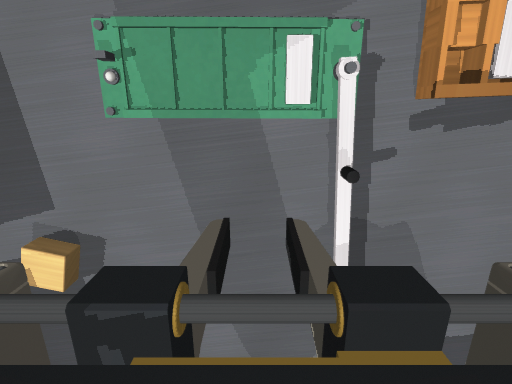

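Bay 1's plate is within 1.5 mm of centre and 0.4° in angle. Now pocket 4, for bay 2.

Run:
```python
from pick import *
press(4)
ims=look("h",4);pickle.dump(ims,open("h.pkl","wb"));print(measure(ims,4) and ctrl.read_state()["time"])
```

```text
contact False 0.034
0.006 False [-0.8  0.2 -0. ] 0.0334
0.007 False [-0.7 -0.7  2.5] 0.0326
0.008 False [-0.9  0.2  7.2] 0.032
0.009 False [-3.3  0.7 17. ] 0.0317
tilt 36.8 top edge x 0.0198 z 0.0601 n 1466 xlow -0.0390 zlow 0.0140
tilt 36.8 top edge x 0.0201 z 0.0591 n 1506 xlow -0.0400 zlow 0.0134
38.9833
```

View pics/h0.png

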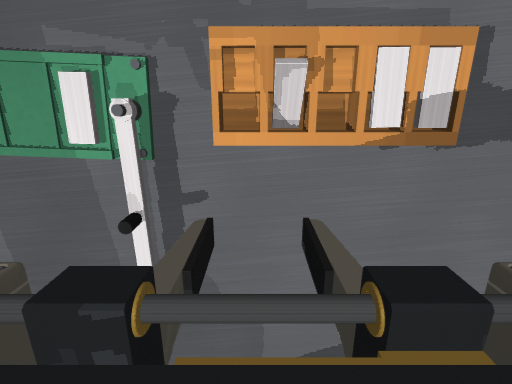

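In h0, pocket 4's plate is tipped with its raised end at (290,62), and the others are undisturbed. Now to grasp it and bring it over bay 2.

```bash
cat >> pick.py <<'E'
def carry(by,pic):
    p,o=target(by,.10);ctrl.reach(p,o)
    c=inhand(by);s=np.degrees(np.arctan(c[0]))
    if abs(s)<20 and abs(s)>1: fix_hand(s);p,o=target(by,.10);ctrl.movel(p,feed=.05,rotation=o);inhand(by)
    snap("wrist",pic);st=ctrl.read_state();print("width",st["width"],"pitch",o[1],"t",st["time"])
E
python3 - <<'E'
from pick import *
grasp(4,36.8,.0199,.0598)
carry(-.03,"i_w")
E
```

```text
tcp [ 0.5523 -0.1429  0.0484]
reached False [ 0.5529 -0.143   0.0489]
width 0.0295 [ 0.1 -0.6  2.1]
width 0.0293 [-0.3 -0.8 -1.1]
in-hand slope x -0.2 y -0.1 deg, z at centre 0.1074 n 3227; x -0.0239..0.0383 y -0.0155..0.0149
width 0.02907418048075166 pitch 6.775918055584712 t 44.4833
```

View pics/i_w.png

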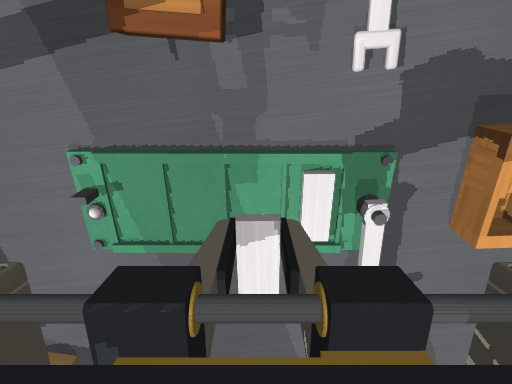

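It's held flat at -0.2°. I'll place it, check it, then press pocket 2.

Run:
```python
from pick import *
place(-.03)
sledcheck("j_s")
press(2,.008)
ims=look("j",2);measure(ims,2);print(ctrl.read_state()["time"])
```

```text
down True underside est 0.0092 [-0.3 -0.9  5.4] w 0.0295
plate in sled frame c [-0.0004 -0.0887] size [0.0756 0.0312] ang 0.6 z med 0.0172 slopes deg [-9.1 57.8]
plate in sled frame c [ 0.0001 -0.0289] size [0.0744 0.03  ] ang 0.2 z med 0.0172 slopes deg [-16.5 -27.9]
contact False 0.034
0.006 False [ 0.1 -0.4  0.5] 0.0334
0.007 False [0.4 0.4 2.4] 0.0327
0.008 False [-1.2  0.8  7.9] 0.0322
tilt 35.4 top edge x 0.0197 z 0.0585 n 1489 xlow -0.0402 zlow 0.0142
tilt 35.5 top edge x 0.0194 z 0.0585 n 1513 xlow -0.0411 zlow 0.0136
56.725
```

View pics/j0.png

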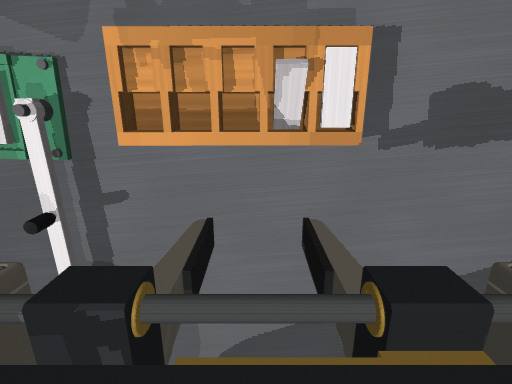

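View pics/j_s.png

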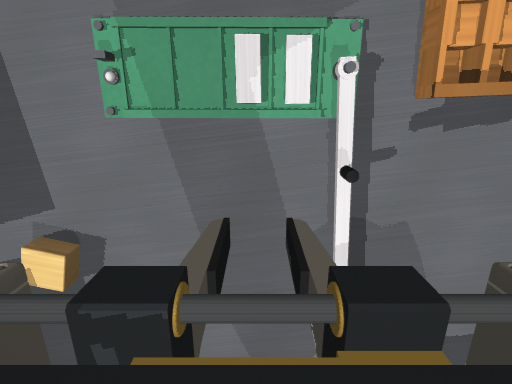

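Two plates lie centred, at (248,68) and (298,68), and pocket 2's plate is tipped. Next it goes into bay 3.

Run:
```python
from pick import *
grasp(2,35.5,.0196,.0588)
carry(.03,"k_w")
```

```text
tcp [ 0.5432 -0.2425  0.0475]
reached False [ 0.5434 -0.2426  0.0478]
width 0.0292 [0.2 0.1 1.9]
width 0.0293 [-0.1 -1.3 -1.9]
in-hand slope x -0.1 y -0.4 deg, z at centre 0.1072 n 3218; x -0.0232..0.0386 y -0.0158..0.0147
width 0.028950569547146268 pitch 5.4742242576213425 t 62.4083
```

View pics/k_w.png

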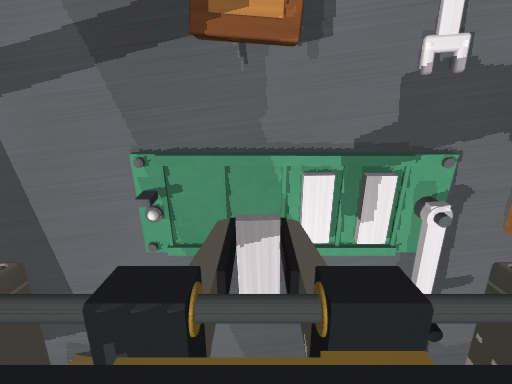

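The plate is level in the hand, and bay 3 is free below it. I'll place it and press pocket 1.

Run:
```python
from pick import *
place(.03)
sledcheck("l_s")
press(1,.0085)
ims=look("l",1);measure(ims,1);print(ctrl.read_state()["time"])
```

```text
down True underside est 0.0095 [-0.4 -1.1  5.7] w 0.0293
plate in sled frame c [-0.0006 -0.0887] size [0.0758 0.0313] ang 0.6 z med 0.0171 slopes deg [-5.7 37.9]
plate in sled frame c [-0.0001 -0.0294] size [0.0748 0.0305] ang 0.7 z med 0.0171 slopes deg [ -8.8 -14.7]
plate in sled frame c [-0.0001  0.0303] size [0.0752 0.0299] ang 1.4 z med 0.0172 slopes deg [ -5.7 -81.6]
contact False 0.034
0.006 False [-0.1 -0.3  0.3] 0.0334
0.007 False [0.1 0.  0.9] 0.0326
0.008 False [-0.3  0.4  7.4] 0.032
0.009 False [-2.4  2.3 12.5] 0.0316
tilt 36.7 top edge x 0.0202 z 0.0598 n 1470 xlow -0.0392 zlow 0.0137
tilt 36.9 top edge x 0.0200 z 0.0600 n 1489 xlow -0.0389 zlow 0.0140
75.1167
```

View pics/l0.png

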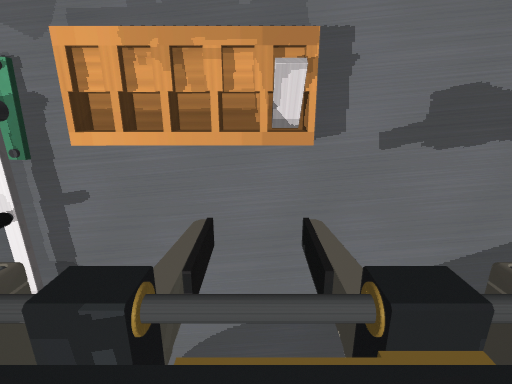

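View pics/l_s.png

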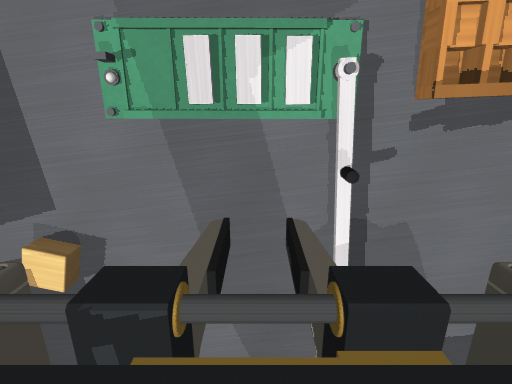

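Three plates are centred, and pocket 1's plate is tipped with its raised end at (290,62). Last plate.

Run:
```python
from pick import *
grasp(1,36.8,.0201,.0599)
carry(.09,"m_w")
```

```text
tcp [ 0.5397 -0.2924  0.0485]
reached False [ 0.5398 -0.2924  0.0488]
width 0.0295 [-1.1 -0.4 -0.1]
width 0.0298 [ 0.3  0.9 -2.3]
in-hand slope x -0.0 y -0.2 deg, z at centre 0.1076 n 3220; x -0.0237..0.0388 y -0.0156..0.0146
width 0.028672754070317504 pitch 6.7795292203438215 t 81.125
```

View pics/m_w.png

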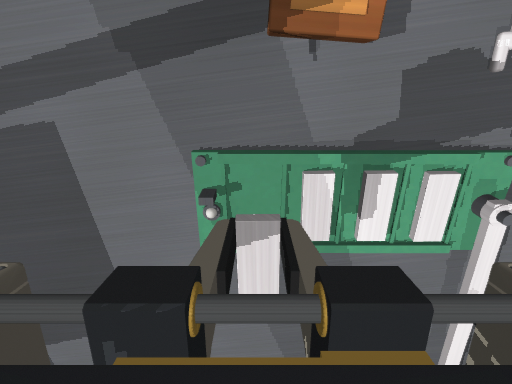

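Run:
```python
from pick import *
place(.09)
sledcheck("n_s",(.42,.17));snap("top","n_top");print(ctrl.read_state()["time"])
```

```text
down True underside est 0.0093 [-0.8 -0.5  5.5] w 0.0291
plate in sled frame c [-0.0008 -0.0884] size [0.0755 0.0317] ang 0.5 z med 0.0171 slopes deg [-7.2 61.8]
plate in sled frame c [ 0.0002 -0.0293] size [0.0304 0.0753] ang 90.0 z med 0.0172 slopes deg [-6.8  8. ]
plate in sled frame c [-0.      0.0303] size [0.0755 0.03  ] ang 1.4 z med 0.0172 slopes deg [ -5.1 -45.2]
plate in sled frame c [0.0001 0.0905] size [0.0755 0.0299] ang 0.7 z med 0.0173 slopes deg [  -5.4 -104.2]
85.4167
```

View pics/n_s.png

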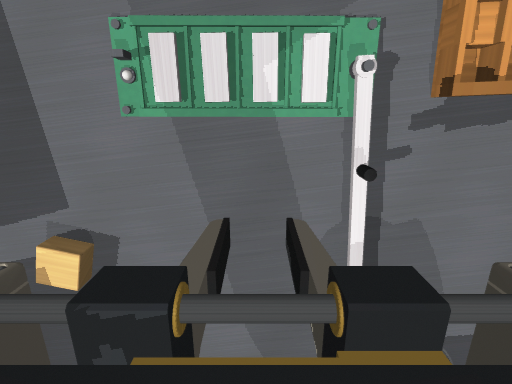

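View pics/n_top.png

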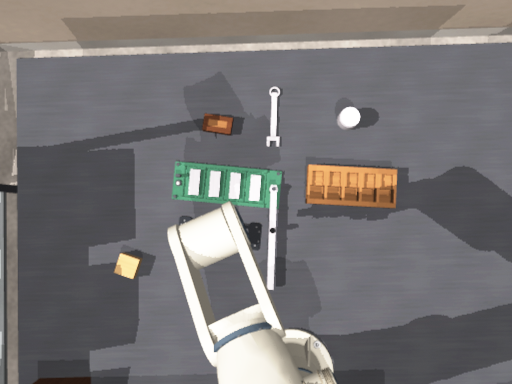

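All four plates lie centred and top ends at z ≈ 0.017, and the block is empty. Bystanders stand as before: mould (218,124), tin (349,118), spanner (274,115), packing (128,265). Now to find the knob and swing the keeper shut.

Run:
```python
from pick import *
im=snap("wrist");P=depthpts(im);k=P[152:192,340:385].reshape(-1,3);H=hsv(im)[152:192,340:385].reshape(-1,3)
t=k[(k[:,2]>.0565)&(k[:,2]<.07)&(H[:,2]<60)];c=np.r_[(t[:,:2].min(0)+t[:,:2].max(0))/2];print("knob",c,t.mean(0),len(t))
c=t.mean(0)[:2];d=c-HINGE;a0=np.arctan2(d[1],d[0])-np.pi/2-SYAW;r=np.hypot(*d);print("a0",a0,"r",r)
# plate flatness: robust spread of heights on each plate
for y in(-.09,-.03,.03,.09):
    l=(P.reshape(-1,3)[:,:2]-SLED)@rot(SYAW);z=P.reshape(-1,3)[:,2]
    print(y,[round(np.median(z[(abs(l[:,0]-x)<.005)&(abs(l[:,1]-y-yy)<.004)]),4) for x in(-.03,.03) for yy in(-.01,.01)])
psi=lambda a:np.degrees(a+np.pi/2+SYAW)
jaws.move_gripper(.05)
ctrl.reach([*c,.13],[180,0,psi(a0)])
ctrl.movel([*c,.042],feed=.08,f_stop=8)
lead=lambda b:b-.145   # tcp angle that puts the pushing finger against the knob at b
n=np.linspace(a0,lead(.15),14)[1:]
for a in n:
    if ctrl.movel([*kn(a,.119),.042],feed=.06,rotation=[180,0,psi(a)],f_stop=15): print("stop",a,ctrl.read_state()["force"]);break
snap("top","o_top");print(ctrl.read_state()["force"],ctrl.read_state()["time"])
z=cv2.imread("pics/o_top.png")[130:300,150:320];cv2.imwrite("pics/o_z.png",cv2.resize(z,None,fx=3.4,fy=3.4))
```

```text
knob [0.41282085 0.04251834] [0.41337451 0.04313166 0.06149988] 154
a0 1.616980085763179 r 0.11896881397814991
-0.09 [np.float64(0.0171), np.float64(0.0169), np.float64(0.0171), np.float64(0.0173)]
-0.03 [np.float64(0.0171), np.float64(0.0171), np.float64(0.0174), np.float64(0.0174)]
0.03 [np.float64(0.0171), np.float64(0.0174), np.float64(0.0174), np.float64(0.0173)]
0.09 [np.float64(0.017), np.float64(0.0173), np.float64(0.0171), np.float64(0.0174)]
[-0.59069016  0.00778388  0.79710088] 95.15
```

View pics/o_z.png

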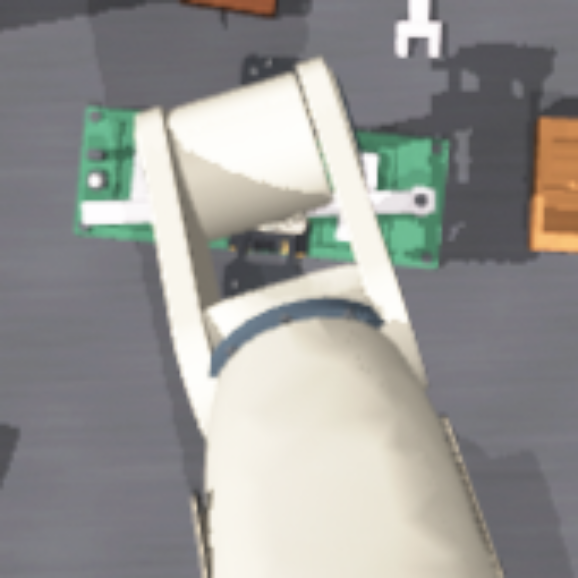

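The plates are flat, and the bar now stands just short of the spring ball: its free end is at (85,213) and the ball at (95,180). Now the last push to the snap.

Run:
```python
from pick import *
psi=lambda a:np.degrees(a+np.pi/2+SYAW)
for b in np.arange(.12,-.045,-.015):
    a=b-.145
    r=ctrl.movel([*kn(a,.119),.042],feed=.03,rotation=[180,0,psi(max(a,-.1))],f_stop=14)
    f=ctrl.read_state()["force"];t=SYAW+np.pi+b;print(round(b,3),r,"tang force",round(float(f[0]*np.cos(t)+f[1]*np.sin(t)),1))
    if r: break
snap("top","p_top");print(ctrl.read_state()["time"])
z=cv2.imread("pics/p_top.png")[130:300,150:320];cv2.imwrite("pics/p_z.png",cv2.resize(z,None,fx=3.4,fy=3.4))
```

```text
0.12 False tang force -0.3
0.105 False tang force -0.2
0.09 False tang force 0.2
0.075 False tang force 0.5
0.06 False tang force -0.3
0.045 False tang force 1.1
0.03 False tang force 6.4
0.015 False tang force 4.7
0.0 False tang force 0.4
-0.015 False tang force 5.3
-0.03 False tang force 11.4
97.9667
```

View pics/p_z.png

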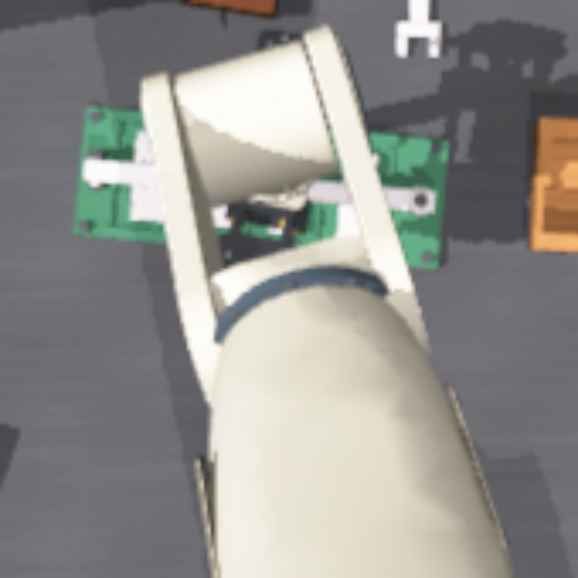

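The force rose to 6.4 N, fell to 0.4 N and rose again, which is the ball and then the detent stop. I back off, lift and check.

Run:
```python
from pick import *
psi=lambda a:np.degrees(a+np.pi/2+SYAW)
e=kn(-.05,.119);ctrl.movel([*e,.042],feed=.03)
ctrl.movel([*e,.18],feed=.1)
ctrl.reach([.40,.13,.22],[180,0,-7]);im=snap("wrist","q_w")
P=depthpts(im).reshape(-1,3);H=hsv(im).reshape(-1,3)
k=(P[:,2]>.0565)&(P[:,2]<.07)&(H[:,2]<60)&(np.hypot(*(P[:,:2]-kn(0)).T)<.03);c=P[k].mean(0);d=c[:2]-HINGE
print("knob",c,k.sum(),"angle",np.arctan2(d[1],d[0])-np.pi/2-SYAW)
b=(P[:,2]>.026)&(P[:,2]<.036)&(H[:,1]<60);l=(P[:,:2]-SLED)@rot(SYAW);b&=(abs(l[:,0])<.05)&(l[:,1]>-.12)&(l[:,1]<.15)
print("bar fit slope rad",-np.polyfit(l[b,1],l[b,0],1)[0],np.round(np.polyfit(l[b,1],l[b,0],1),4),b.sum())
ctrl.reach([.3,-.3,.3],[180,0,22]);snap("top","q_top");snap("side","q_s");print(ctrl.read_state()["time"])
z=cv2.imread("pics/q_top.png")[80:300,100:410];cv2.imwrite("pics/q_z.png",cv2.resize(z,None,fx=2.5,fy=2.5))
```

```text
knob [0.54598145 0.15259615 0.06194278] 173 angle 0.004725299637310443
bar fit slope rad -0.006614358106020151 [0.0066 0.0002] 3705
103.2917
```

View pics/q_w.png

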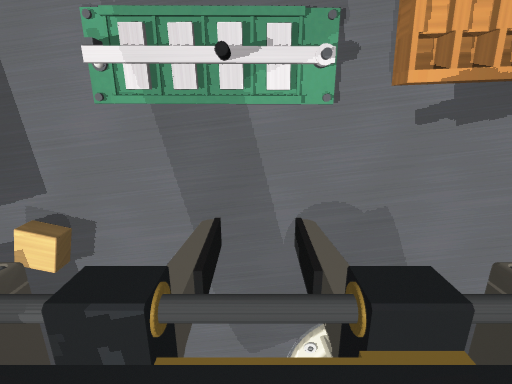

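View pics/q_z.png

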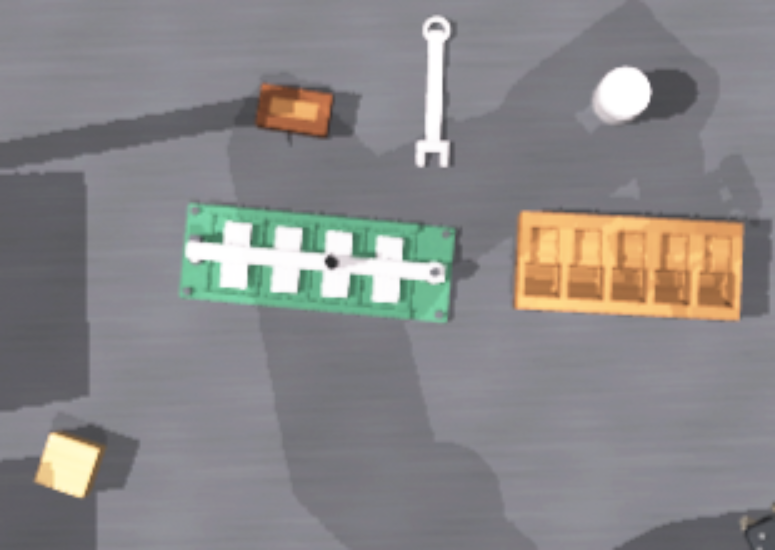

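The bar is shut, with the knob at angle 0.005 rad and the plates under it. One last numeric check of the plates, then hand in.

Run:
```python
from pick import *
ctrl.reach([.42,.15,.2],[180,0,-7]);im=snap("wrist","r_w");P=depthpts(im);H=hsv(im)
l=(P[...,:2]-SLED)@rot(SYAW)
m=(P[...,2]>.0135)&(P[...,2]<.0205)&(H[...,1]<60)&(H[...,2]>90)&(abs(l[...,0])<.045)
for y in(-.09,-.03,.03,.09):
    k=m&(abs(l[...,1]-y)<.028);q=l[k].astype(np.float32);r=cv2.minAreaRect(q);print(y,np.round(r[0],4),np.round(r[1],4),round(r[2],1),round(np.median(P[k][:,2]),4),k.sum())
ctrl.reach([.3,-.3,.3],[180,0,22]);print(ctrl.read_state()["time"])
```

```text
-0.09 [-0.0003 -0.0891] [0.0762 0.03  ] 0.5 0.0171 1285
-0.03 [ 0.0002 -0.0288] [0.0748 0.0294] 0.1 0.0172 1241
0.03 [-0.0002  0.0303] [0.0758 0.0303] 1.3 0.0172 1301
0.09 [0.     0.0907] [0.0751 0.0307] 0.9 0.0173 1311
106.825
```

Run:
```python
from bench import ctrl
ctrl.hand_in();print(ctrl.read_state()["time"])
```

```text
the job is handed in; nothing more can be done
the job is handed in; nothing more can be done
```

The job is handed in after about 107 s of the 210 s allowed. I swung the keeper bar clear to about 1.62 rad. Then I tipped the four plates that were there (pockets 5, 4, 2 and 1; pocket 3 was empty), laid them in bays 1 to 4, and swung the bar shut.

**Plates:** with the bar shut, all four lie flat, within about 1.2 mm of their bay centres and 1.3° of lengthwise. Their tops read z ≈ 0.017 m.

**Keeper:** the push force rose to 6.4 N, fell to 0.4 N and rose again, as a snap into the detent should. Two fits of the shut angle differ slightly: 0.005 rad from the knob and −0.007 rad from the bar edge, both within calibration error of 0.

**Bystanders:** in the last top picture the mould, tin, spanner and packing stand where they started. I judged this by eye, not by measurement.

**Checks that failed or disagreed:**
- My first slope fit on the placed plates was spoiled by depth noise at their edges. Checking the height at points on each plate showed them flat.
- The first plate hung about 8° low in the grip before I placed it, but settled flat.
- Press depths came out about 1 mm short of the 8 to 10 mm in the text, yet each plate tipped to 35 to 37° and stayed.
- The force peaked at about 17 N in the first two presses, above the 1 to 5 N the text gives for pressing.

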